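Bearing block off its rod

TASK

Two small stands on the bench each hold a part on a level rod that is fixed at one end. Slide the brass bearing block off the open end of its rod and set it down gently, standing on its flat base, in the shallow wooden tray. Leave the round brass collar hanging where it is on the other rod.

Things in the scene. Friction and masses are not known exactly. Their poses are not given: they have to be found in the camera images.
- bearing_block: Loose brass pillow block, 0.3 kg, on a rod (all sizes in mm). Origin: centre of its underside; z up, x along the bore. Base 40 (x) x 46 (y) x 10 high; body above it 40 x 34 with vertical sides, top at z = 58. Bore 22 in diameter right through along x, axis at z = 38. It hangs loose on the 12 rod, underside 57 above the bench; lifted by 5, the bore is centred on the rod. Grip it across y on the 34 wide body.
- block_stand: Grey steel stand fixed to the bench, holding the block (sizes in mm); an identical one, places swapped at random, holds the collar. Origin: centre of the underside of its base, 90 (x) x 80 x 12; z up. Post 44 wide, 120 high, front face at x = 5. Level rod, 12 in diameter, axis at z = 100, runs from the post along -x to its open end at x = -125; 22 nut at its root. Block starts at x = -70 to -40.
- collar: Plain round brass collar, 40 mm in outer diameter, 14 mm thick, bore 22 mm, hanging on the rod of the other stand. Origin at its centre; x along its bore. To be left where it is.
- tray: Shallow open wooden tray fixed to the bench (sizes in mm), 150 (x) x 130 (y) outside, walls 5 thick and 22 high, floor 5 thick. Origin: centre of its underside; z up. Empty.
There are look-alikes about, which are no part of the job. Of the things shaped like the bearing_block, the brass one is meant.

How it is judged:
At the end, for the whole second after the job is handed in: The bearing block stands on the tray's floor, inside its walls, on its flat base (tilt under 10 degrees), at rest; the round collar is on its rod, within 30 mm of where it was (x of bearing_block in the frame of tray between -0.06 and 0.06 m and y of bearing_block in the frame of tray between -0.05 and 0.05 m and z of bearing_block in the frame of tray below 0.012 m and angle between bearing_block's own z axis and vertical below 0.17 rad and linear speed of bearing_block below 0.02 m/s and distance of collar from where it was at the start of the episode below 0.03 m); the robot touches nothing.
It fails at once if the block is let fall from more than 30 mm above the tray's floor (horizontal distance between bearing_block and tray below 0.1 m and z of bearing_block in the frame of tray above 0.035 m and contact force between bearing_block and anything else below 0.01 N).
It fails at once if the round collar is taken or pushed more than 40 mm from its place (distance of collar from where it was at the start of the episode above 0.04 m).
It also fails if it takes over 43 s, if anything falls off the work surface, if the arm or the gripper's body presses on something with over 40 N, if the wrist force passes 120 N, or if a joint passes its speed limit or range.

ROBOT

A 6-joint arm with a two-finger parallel gripper is mounted at the origin on a cart in front of the work surface, level with it; the furniture and walls round the work are solid. World frame = base frame: x ahead of the robot, y to its left, z up, the work surface at z = 0. Lengths are in m, angles in rad, forces in N, time in s.
With the tool pointing down it reaches from about 0.35 to 0.85 m from the base axis. Payload 8.1 kg.
Tool frame: the origin (TCP) lies between the finger pads; the fingertips stand 11 mm ahead of it and the grasp point (between the pads) lies 8 mm behind it (robot.tips_ahead is the distance from the TCP to the fingertips, in m); z points along the fingers, y is the line along which they close (so a half turn about z gives the same grasp; the last joint's range is limited). The gripper opens to 93 mm and grips with 3 to 60 N. Pads are 15 mm wide; open, the fingers measure 128 mm over their backs; the gripper's body (75 mm by 188 mm) begins 65 mm behind the grasp point.
Start: joints at [-1.37, 0.13, 1.488, -0, 1.523, -0.085], TCP at [0.169, -0.576, 0.196] pointing down, gripper open.
Joint ranges: [-2.96, 2.96], [-0.89, 2.26], [0.02, 2.5], [-1.34, 4.48], [0, 2.73], [-2.66, 2.66]. Speed limits (rad/s): [2.39, 2.39, 2.79, 3.14, 3.14, 3.14].

INTERFACE

Orientations are given as a rotation vector (axis times angle).
In Python, from plant import robot gives the robot as it stands. The module is installed in compiled form; this text tells all that it offers.
- The arm moves only by the tool move_arm, never from a script. Its argument "deltas" is one flat list of numbers, 7 for each row, row after row: the shift along the tool's x, y, z in m, then the turn, a rotation vector about the tool's x, y, z in rad, then the opening, from 0 (shut) to 1 (fully open). A call has 1 to 12 rows; each row is the pose to reach, as a shift and turn from the pose commanded when the call began, along the tool's axes at that moment; what a row does not reach only later rows make up. A row lasts 1/8 s, in which the tool goes at most 62.5 mm and 10.7 degrees, less where a joint would pass 70% of its speed; a pose out of reach is approached as far as the arm can. A call with a gripper value outside its range is refused whole. The fingers move at their own pace and stop on an object; "squeeze" is the grip in N (left out, the last holds). Time passes only in rows, so rows that repeat a pose let the fingers close. It gives the time, the measured TCP pose, the force, the opening and the grip force at its end, in the units of the state.
- robot.read_state(): the state, without advancing time (a new reading comes with each control period).
- robot.read_camera(name): name is "scene" or "top" or "wrist"; returns (picture, depth): 480x640x3 uint8, red, green, blue; 480x640 float32, m along the optical axis (not along the pixel's ray), 0 where there is no reading.
- robot.camera_model(name): a dict with "K" (3x3 intrinsics, pixels), "R" (3x3) and "t" (3): a world point X has camera coordinates R X + t; the wrist camera has in their place "tool_from_camera" (4x4, takes a point from camera to tool coordinates, whose origin is the TCP and whose axes are the flange's). Camera axes: x right, y down, z forward; pixel columns grow to the right and rows downward; lengths in m; the calibration is good to about 2 mm. A picture is of the moment at which its call begins: read the wrist's pose just before it. camera_model takes no time and is no camera call.
- robot.close_job(): hands the job in; it is judged then, once.
Trained networks look in the newest picture that a camera, given by its name, has taken for a name from the list of things; names that differ only in an ending like _2 or _b are one class to them, and where a whole thing is asked for, a point or a joint stands for the part that bears it (a point fixed in the world has none). Each returns a list of dicts, best first, with "confidence" (0 to 1); they miss things now and then, are a little off and sometimes report something else, mostly with a low value. They report only what shows in the picture. A call takes as long as a camera call. They do not tell look-alikes from the thing itself.
- robot.recognise(camera, label): "uv" ([column, row] in pixels, amid what is visible of it).
The state is a dict: "t": time; "q": joint angles; "dq": joint speeds; "joint_torque": joint torques, N m; "tool_pos": TCP position; "orientation": TCP orientation; "force": force on the tool from outside, world axes, zero at the start; "wrist_torque": the same for the moment, N m; "opening": finger opening in m; "gripper_force": force on a finger pad.
Only numpy, scipy, OpenCV 4.12 (cv2) and the standard library are available. Lean on these libraries where they do the work, as an engineer would, in place of code of your own. Each camera call takes 0.05 s, during which the arm holds its last target. There are 200 camera calls.

## Working session

There is one attempt and no reset: what is moved stays moved. The work goes in short steps, Python scripts to look and compute and a tool call to move; the robot and the scene stay as the last step left them, time stands still between calls to the robot, and variables do not carry over. Pictures are saved under pics/ and viewed, at most 10 in all, crops included, and the job is handed in when it is done.

Besides the shell and the picture viewer there is one more tool, called after "Request:" as a command line: name --argument value ..., lists and objects as JSON in quotes. move_arm: Moves the arm, as the interface text tells. Its arguments: {"type":"object","properties":{"deltas":{"type":"array","items":{"type":"number"}},"squeeze":{"type":"number"}},"required":["deltas"]}

```bash
mkdir -p pics; cat > h.py <<'E'
import numpy as np, cv2
from plant import robot
from scipy.spatial.transform import Rotation as Ro
def shot(c,fn=None):
    s=robot.read_state(); im,d=robot.read_camera(c)
    if fn: cv2.imwrite('pics/'+fn,im[:,:,::-1])
    m=robot.camera_model(c)
    if c=='wrist':
        T=np.array(m['tool_from_camera']); W=np.eye(4); W[:3,:3]=Ro.from_rotvec(s['orientation']).as_matrix(); W[:3,3]=s['tool_pos']; T=W@T
    else:
        T=np.eye(4); R=np.array(m['R']); T[:3,:3]=R.T; T[:3,3]=-R.T@np.array(m['t'])
    K=np.array(m['K']); v,u=np.mgrid[:480,:640]
    P=np.stack([(u-K[0,2])/K[0,0]*d,(v-K[1,2])/K[1,1]*d,d],-1)@T[:3,:3].T+T[:3,3]
    P[d==0]=np.nan
    return im,d,P
E
python3 - <<'E'
from h import *
for c in ['scene','top']:
    im,d,P=shot(c,c+'1.png')
    np.save(c+'P.npy',P); np.save(c+'I.npy',im)
    for l in ['bearing_block','block_stand','collar','tray']:
        for r in robot.recognise(c,l):
            u,v=map(int,np.round(r['uv'])); print(c,l,round(r['confidence'],2),u,v,P[v,u].round(3),im[v,u])
E
```

```text
scene bearing_block 0.75 231 188 [ 0.302 -0.192  0.044] [ 78  38 103]
scene bearing_block 0.75 341 255 [0.528 0.076 0.058] [150  73 187]
scene bearing_block 0.63 227 268 [ 0.61  -0.159  0.111] [148 119  48]
scene block_stand 0.81 220 301 [ 0.682 -0.165  0.1  ] [100 105 105]
scene collar 0.62 320 274 [0.625 0.028 0.115] [160 129  53]
scene tray 0.84 406 273 [0.533 0.226 0.003] [195 135  75]
scene tray 0.47 322 275 [0.624 0.032 0.111] [124  98  42]
top bearing_block 0.89 410 192 [ 0.583 -0.167  0.115] [214 164  86]
top bearing_block 0.88 414 325 [ 0.292 -0.191  0.057] [143  79 172]
top bearing_block 0.56 299 227 [0.506 0.075 0.064] [197 185 199]
top block_stand 0.82 405 170 [ 0.655 -0.171  0.018] [86 84 81]
top collar 0.48 318 178 [0.609 0.034 0.115] [187 146  79]
top tray 0.57 238 222 [0.52  0.227 0.007] [190 120  75]
```

View pics/top1.png

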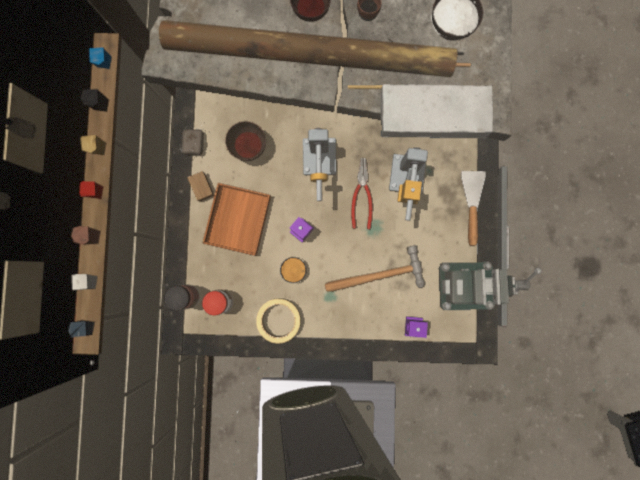

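View pics/scene1.png

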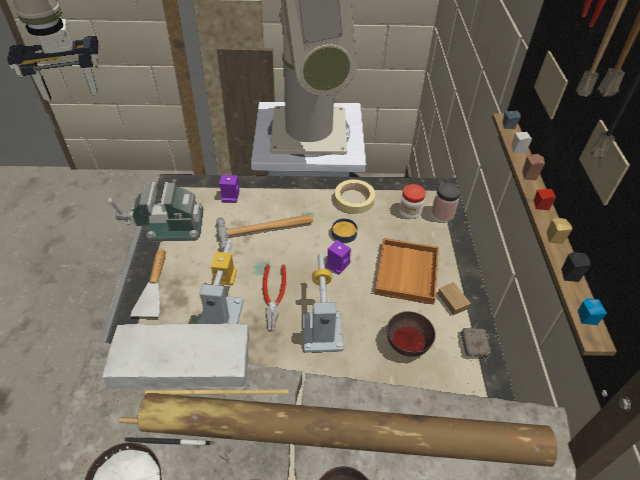

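Top view: the bearing-block shapes are at (410,192), which is brass and on the right stand's rod, and at (302,230) and (417,327), which are purple and loose on the bench. The brass one at (410,192) is meant. The collar is at (318,178) and the tray at (238,220). Next I'll take an enlarged crop and fit the poses.

```bash
python3 - <<'E'
from h import *
P=np.load('topP.npy'); I=np.load('topI.npy')
cv2.imwrite('pics/crop.png',cv2.resize(I[140:235,285:440],None,fx=5,fy=5,interpolation=cv2.INTER_CUBIC)[:,:,::-1])
hsv=cv2.cvtColor(I,cv2.COLOR_RGB2HSV)
reg=np.zeros((480,640),bool); reg[150:230,385:435]=1
brass=(hsv[...,1]>100)&(hsv[...,0]<30)
z=P[...,2]
def rect(m,n):
    q=P[m][:,:2].astype(np.float32); r=cv2.minAreaRect(q); print(n,len(q),np.round(r[0],4),np.round(r[1],4),round(r[2],1),'z',np.round(np.percentile(P[m][:,2],[5,50,95]),4))
rect(reg&brass&(z>.108)&(z<.125),'blocktop')
rod=reg&~brass&(z>.098)&(z<.112)&(P[...,0]<.60)
q=P[rod][:,:2]; l=cv2.fitLine(q.astype(np.float32),cv2.DIST_HUBER,0,.01,.01).ravel(); print('rod',len(q),l.round(4),q.min(0),q.max(0),np.degrees(np.arctan2(l[1],l[0])), np.percentile(P[rod][:,2],[50,90]))
t=(z>.114)&(z<.13)&reg&~brass; rect(t,'posttop')
reg2=np.zeros_like(reg); reg2[175:265,195:280]=1
rect(reg2&brass&(z>.014)&(z<.03),'traywall'); rect(reg2&brass&(z>.002)&(z<.012),'trayfloor')
E
```

```text
blocktop 288 [ 0.5896 -0.172 ] [0.0346 0.0404] 84.0 z [0.112  0.1156 0.1185]
rod 111 [ 0.9944 -0.1061  0.5475 -0.1669] [ 0.52555593 -0.17458298] [ 0.5704434  -0.16043933] -6.089792 [0.10501483 0.10744273]
posttop 233 [ 0.6308 -0.1797] [0.0436 0.0909] 89.5 z [0.1159 0.1201 0.1232]
traywall 867 [0.5369 0.2544] [0.186  0.1584] 78.4 z [0.017  0.0221 0.0255]
trayfloor 2786 [0.5276 0.2432] [0.1593 0.1463] 78.6 z [0.0028 0.0058 0.0093]
```

View pics/crop.png

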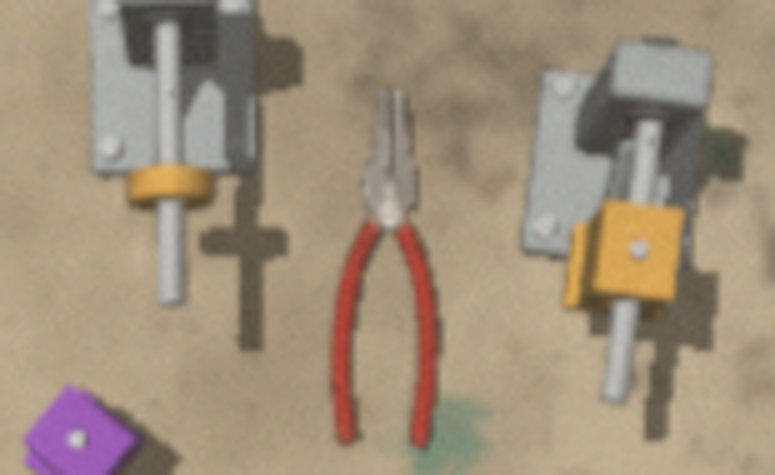

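The crop confirms it: the brass block (640,250 in the crop) is on the right rod, the collar is on the left one, and the purple block is loose. Next I'll refine the tray and compute the hover move.

```bash
cat >> h.py <<'E'
def goal(p,yaw_deg):
    """deltas from the present pose to: TCP p, tool z down, tool x along +-yaw; nearest"""
    s=robot.read_state(); R=Ro.from_rotvec(s['orientation']); out=[]
    for k in (0,180):
        a=np.radians(yaw_deg+k); x=np.array([np.cos(a),np.sin(a),0]); z=np.array([0,0,-1.]); y=np.cross(z,x)
        out.append((R.inv()*Ro.from_matrix(np.c_[x,y,z])).as_rotvec())
    out.sort(key=np.linalg.norm)
    print('shift',R.inv().apply(np.array(p)-s['tool_pos']).round(4),'turn',out[0].round(4),'alt',out[1].round(3),'at',s['tool_pos'].round(4),'t',s['t'])
E
python3 - <<'E'
from h import *
P=np.load('topP.npy'); I=np.load('topI.npy'); z=P[...,2]
hsv=cv2.cvtColor(I,cv2.COLOR_RGB2HSV)
m=((hsv[...,1]>110)&(hsv[...,0]<20)&(z>-.005)&(z<.03)).astype(np.uint8); m[:,:200]*=1
m=cv2.morphologyEx(m,cv2.MORPH_OPEN,np.ones((7,7)))
n,L=cv2.connectedComponents(m); M=L==L[222,238]
r=cv2.minAreaRect(P[M][:,:2].astype(np.float32)); print('tray',M.sum(),r)
print(robot.read_state()['orientation'], robot.read_state()['q'])
goal([.59-.04,-.172,.26],-6.1)
E
```

```text
tray 3299 ((0.525405764579773, 0.2307397425174713), (0.13687629997730255, 0.14980587363243103), 80.0772705078125)
[-3.10953692e+00 -4.47403244e-01  4.83284987e-05] [-1.37039331e+00  1.30416066e-01  1.48820960e+00 -2.87837437e-05
  1.52300290e+00 -8.53961674e-02]
shift [ 0.4792 -0.2799 -0.064 ] turn [-0.      0.      0.3923] alt [-0.    -0.    -2.749] at [ 0.1692 -0.5757  0.196 ] t 0.5
```

Request:
move_arm --deltas '[0.03,-0.02,-0.064,0,0,0.1,1,0.08,-0.047,-0.064,0,0,0.15,1,0.13,-0.076,-0.064,0,0,0.2,1,0.18,-0.105,-0.064,0,0,0.25,1,0.23,-0.134,-0.064,0,0,0.3,1,0.28,-0.164,-0.064,0,0,0.35,1,0.33,-0.193,-0.064,0,0,0.392,1,0.38,-0.222,-0.064,0,0,0.392,1,0.43,-0.251,-0.064,0,0,0.392,1,0.479,-0.28,-0.064,0,0,0.392,1,0.479,-0.28,-0.064,0,0,0.392,1,0.479,-0.28,-0.064,0,0,0.392,1]'

```text
t: 2.0
tool_pos: [0.5496, -0.172, 0.2599]
orientation: [3.137, -0.165, -0.001]
force: [-0.6, -0.2, -0.4]
opening: 0.0931
gripper_force: 0.0
```

```bash
python3 - <<'E'
from h import *
I,d,P=shot('wrist','w1.png'); z=P[...,2]
hsv=cv2.cvtColor(I,cv2.COLOR_RGB2HSV)
brass=(hsv[...,1]>100)&(hsv[...,0]>10)&(hsv[...,0]<30)
top=brass&(z>.108)&(z<.125); top=cv2.morphologyEx(top.astype(np.uint8),cv2.MORPH_OPEN,np.ones((5,5)))>0
q=P[top][:,:2].astype(np.float32); r=cv2.minAreaRect(q); print(len(q),r,np.median(P[top][:,2]))
v,u=np.nonzero(top); print(u.mean(),v.mean())
c=np.array(r[0])
rod=~brass&(z>.098)&(z<.112)&(P[...,0]<c[0]-.022)&(abs(P[...,1]-c[1])<.05)
q=P[rod][:,:2].astype(np.float32); l=cv2.fitLine(q,cv2.DIST_HUBER,0,.01,.01).ravel(); print(len(q),l,np.degrees(np.arctan2(l[1],l[0])),np.percentile(q[:,0],[1,99]))
s=(l[2:]+(c[0]-l[2])/l[0]*l[:2]); print('rod y at block',s)
goal([c[0],c[1],.084],-6.1)
E
```

```text
2206 ((0.600449800491333, -0.07123963534832001), (0.2368101179599762, 0.040101226419210434), 83.9814224243164) 0.1141593067740665
264.9959202175884 180.71441523118767Traceback (most recent call last):
  File "<stdin>", line 10, in <module>
cv2.error: OpenCV(4.12.0) /io/opencv/modules/imgproc/src/linefit.cpp:50: error: (-215:Assertion failed) count > 0 in function 'fitLine2D_wods'
```

View pics/w1.png

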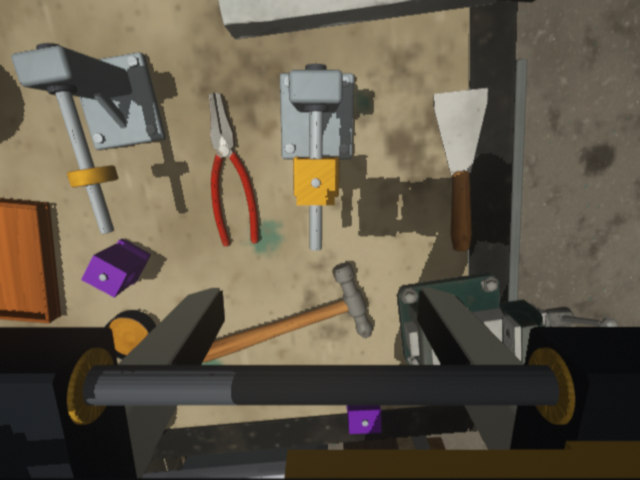

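The wrist view shows the brass block at (316,182), square to the tool, with the rod running down to its open end at (316,248). I'll restrict the fit to that region, reusing the same view.

```bash
python3 - <<'E'
from h import *
I,d,P=shot('wrist'); z=P[...,2]
hsv=cv2.cvtColor(I,cv2.COLOR_RGB2HSV)
brass=(hsv[...,1]>100)&(hsv[...,0]>10)&(hsv[...,0]<30)
roi=np.zeros(brass.shape,bool); roi[140:260,280:355]=1
top=roi&brass&(z>.106)&(z<.125)
r=cv2.minAreaRect(P[top][:,:2].astype(np.float32)); print(r,np.median(P[top][:,2]),np.median(P[top],0))
c=np.array(r[0])
rod=roi&~brass&(z>.096)&(z<.112)&(P[...,0]<c[0]-.022)
q=P[rod][:,:2].astype(np.float32); l=cv2.fitLine(q,cv2.DIST_HUBER,0,.01,.01).ravel(); print(len(q),l,np.degrees(np.arctan2(l[1],l[0])),np.percentile(q[:,0],[1,99]),np.percentile(P[rod][:,2],[50,90]))
print('rod y at block',l[2:]+(c[0]-l[2])/l[0]*l[:2])
goal([c[0],c[1],.084],-6.1)
E
```

```text
((0.5898631811141968, -0.17224395275115967), (0.033825233578681946, 0.04020921513438225), 83.2384033203125) 0.1143121900732641 [ 0.59114954 -0.17241199  0.11431219]
555 [ 0.9923182  -0.12371169  0.54706985 -0.16794506] -7.1063633 [0.52537482 0.56732289] [0.104239   0.10565656]
rod y at block [ 0.58986318 -0.17328008]
shift [ 0.0404 -0.0052  0.1761] turn [ 0.0004  0.0001 -0.001 ] alt [ 0.000e+00 -1.000e-03  3.141e+00] at [ 0.5492 -0.173   0.2601] t 2.1
```

Request:
move_arm --deltas '[0.04,-0.005,0.03,0,0,0.009,1,0.04,-0.005,0.08,0,0,0.009,1,0.04,-0.005,0.125,0,0,0.009,1,0.04,-0.005,0.16,0,0,0.009,0.8,0.04,-0.005,0.176,0,0,0.009,0.6,0.04,-0.005,0.176,0,0,0.009,0.5,0.04,-0.005,0.176,0,0,0.009,0.3,0.04,-0.005,0.176,0,0,0.009,0,0.04,-0.005,0.176,0,0,0.009,0,0.04,-0.005,0.176,0,0,0.009,0]' --squeeze 25

```text
t: 3.35
tool_pos: [0.5907, -0.1714, 0.085]
orientation: [3.136, -0.181, 0.002]
force: [-0.6, -0.4, 4.6]
opening: 0.0337
gripper_force: 25.0
```

Request:
move_arm --deltas '[0,0,-0.003,0,0,0,0,0,0,-0.005,0,0,0,0,0,0,-0.005,0,0,0,0]'

```text
t: 3.72
tool_pos: [0.5899, -0.1712, 0.0888]
orientation: [-3.136, 0.181, 0.001]
force: [0.1, 0.1, -1.7]
opening: 0.0338
gripper_force: 25.0
```

Request:
move_arm --deltas '[-0.006,0,0,0,0,0,0,-0.018,0,0,0,0,0,0,-0.03,0,0,0,0,0,0,-0.042,0,0,0,0,0,0,-0.05,0,0,0,0,0,0]'

```text
t: 4.35
tool_pos: [0.5395, -0.1654, 0.0891]
orientation: [3.136, -0.181, 0.0]
force: [0.5, -1.0, -3.1]
opening: 0.034
gripper_force: 25.0
```

Request:
move_arm --deltas '[-0.012,0,0,0,0,0,0,-0.024,0,0,0,0,0,0,-0.036,0,0,0,0,0,0,-0.048,0,0,0,0,0,0,-0.06,0,0,0,0,0,0,-0.07,0,0,0,0,0,0,-0.07,0,-0.02,0,0,0,0,-0.07,0,-0.06,0,0,0,0,-0.07,0,-0.09,0,0,0,0,-0.07,0,-0.09,0,0,0,0]'

```text
t: 5.6
tool_pos: [0.4726, -0.1583, 0.1819]
orientation: [3.134, -0.181, 0.009]
force: [0.1, -0.5, -3.2]
opening: 0.0337
gripper_force: 25.0
```

```bash
python3 - <<'E'
from h import *
goal([.525,.231,.14],-10)
I,d,P=shot('wrist','w2.png')
E
```

```text
shift [ 0.0071 -0.3928  0.0413] turn [ 0.0016 -0.0057  0.0593] alt [ 9.000e-03  2.000e-03 -3.082e+00] at [ 0.4726 -0.1583  0.1819] t 5.6
```

View pics/w2.png

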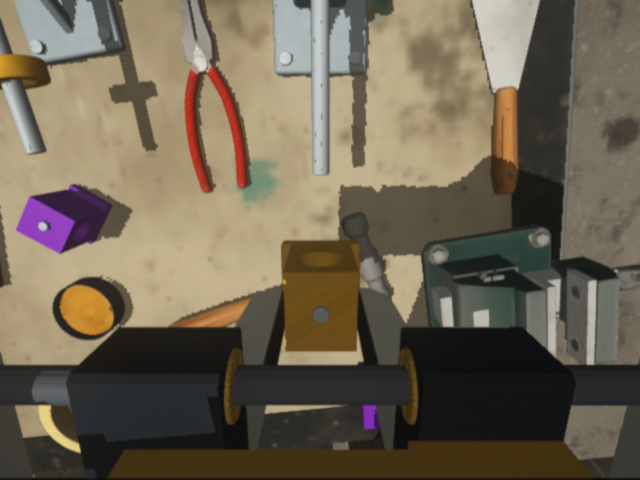

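The block (320,295) is in the gripper, level and clear of the rod tip (320,172). I'll carry it to the tray.

Request:
move_arm --deltas '[0,-0.03,0,0,0,0.03,0,0.001,-0.075,0,0,0,0.06,0,0.002,-0.125,0,0,0,0.06,0,0.003,-0.175,0,0,0,0.06,0,0.004,-0.225,0,0,0,0.06,0,0.005,-0.275,0,0,0,0.06,0,0.006,-0.325,0,0,0,0.06,0,0.007,-0.365,0,0,0,0.06,0,0.007,-0.393,0.01,0,0,0.06,0,0.007,-0.393,0.03,0,0,0.06,0,0.007,-0.393,0.041,0,0,0.06,0,0.007,-0.393,0.041,0,0,0.06,0]'

```text
t: 7.15
tool_pos: [0.5215, 0.2307, 0.1356]
orientation: [3.128, -0.276, -0.006]
force: [-0.2, 0.2, -3.8]
opening: 0.0337
gripper_force: 25.0
```

```bash
python3 - <<'E'
from h import *
I,d,P=shot('wrist','w3.png')
print(robot.read_state()['orientation'])
goal([.525,.231,.034],-10)
E
```

```text
[ 3.12842291e+00 -2.76672991e-01 -2.75490335e-03]
shift [ 0.0027 -0.0006  0.103 ] turn [ 0.0011  0.0017 -0.0019] alt [ 3.00e-03 -2.00e-03  3.14e+00] at [0.5224 0.2309 0.137 ] t 7.2
```

View pics/w3.png

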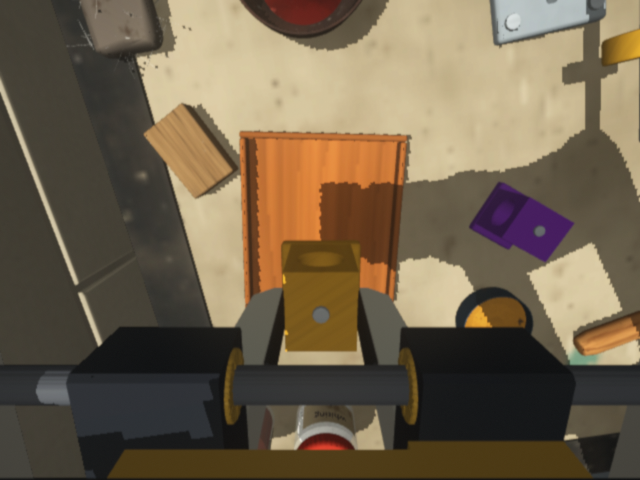

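The block (320,295) is centred across the tray (walls at columns 245 and 405) and aligned with it. I'll lower it now.

Request:
move_arm --deltas '[0.003,0,0.03,0,0,0,0,0.003,0,0.06,0,0,0,0,0.003,0,0.08,0,0,0,0,0.003,0,0.09,0,0,0,0,0.003,0,0.095,0,0,0,0,0.003,0,0.098,0,0,0,0,0.003,0,0.1,0,0,0,0,0.003,0,0.1,0,0,0,0]'

```text
t: 8.2
tool_pos: [0.5263, 0.2317, 0.0384]
orientation: [-3.129, 0.275, -0.001]
force: [-1.0, -0.5, -4.2]
opening: 0.0338
gripper_force: 25.0
```

Not in contact yet; I'll go down in 1–2 mm steps.

Request:
move_arm --deltas '[0,0,0.002,0,0,0,0,0,0,0.003,0,0,0,0,0,0,0.004,0,0,0,0,0,0,0.005,0,0,0,0,0,0,0.005,0,0,0,0]'

```text
t: 8.82
tool_pos: [0.5261, 0.2316, 0.0331]
orientation: [-3.129, 0.275, -0.0]
force: [-0.5, -0.5, -2.7]
opening: 0.0336
gripper_force: 25.0
```

Request:
move_arm --deltas '[0,0,0.001,0,0,0,0,0,0,0.0015,0,0,0,0,0,0,0.002,0,0,0,0,0,0,0.002,0,0,0,0]'

```text
t: 9.32
tool_pos: [0.5266, 0.2317, 0.0332]
orientation: [-3.129, 0.275, -0.002]
force: [-6.4, -2.6, 13.0]
opening: 0.0337
gripper_force: 25.0
```

Contact (+13 N). I'll open part way, then lift straight up.

Request:
move_arm --deltas '[0,0,-0.001,0,0,0,0.38,0,0,-0.001,0,0,0,0.5,0,0,-0.001,0,0,0,0.55,0,0,-0.001,0,0,0,0.55,0,0,-0.02,0,0,0,0.55,0,0,-0.06,0,0,0,0.55,0,0,-0.11,0,0,0,0.55,0,0,-0.16,0,0,0,0.55,0,0,-0.16,0,0,0,0.55]'

```text
t: 10.45
tool_pos: [0.5294, 0.2328, 0.1986]
orientation: [-3.125, 0.274, -0.016]
force: [0.0, -0.6, -0.2]
opening: 0.0513
gripper_force: 0.0
```

```bash
python3 - <<'E'
from h import *
I,d,P=shot('wrist','w4.png'); S,_,_=shot('scene')
cv2.imwrite('pics/fin.png',np.hstack([cv2.resize(I,(400,300)),cv2.resize(S[190:340,200:400],(400,300))])[:,:,::-1])
z=P[...,2]; hsv=cv2.cvtColor(I,cv2.COLOR_RGB2HSV)
roi=np.zeros(z.shape,bool); roi[120:330,230:420]=1
t=roi&(z>.05)&(z<.075)
print(t.sum(),np.median(P[t],0) if t.any() else None)
E
```

```text
1744 [0.52678253 0.23071062 0.0623683 ]
```

View pics/fin.png

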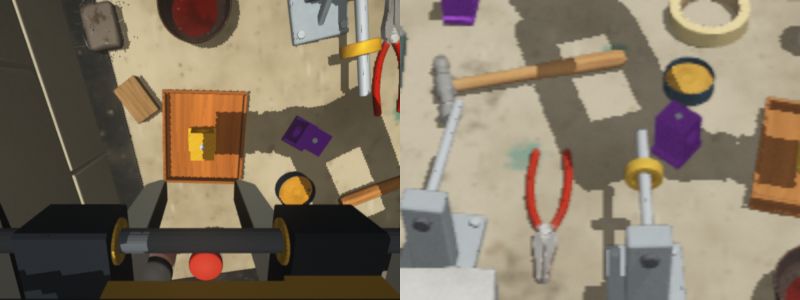

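The block stands upright in the tray at (202,143) in the left half, with its top at z = 0.062, which matches standing on the floor. The collar is still on its rod at (645,172). I'll hand the job in.

```bash
python3 -c "
from plant import robot
print(robot.close_job())"
```

```text
the job is handed in; nothing more can be done
None
```

The brass bearing block is standing upright near the centre of the wooden tray, the collar is still on its rod, and I handed the job in at about 10.5 s; no verdict was returned.

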